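Gauge the thickness of a planed strip on the joiner's bench

ROBOT

A 6-joint arm with a two-finger parallel gripper is mounted at the origin on the work surface. World frame = base frame: x ahead of the robot, y to its left, z up, the work surface at z = 0. Lengths are in m, angles in rad, forces in N, time in s.
With the tool pointing down it reaches from about 0.375 to 0.925 m from the base axis. Payload 5.7 kg.
Tool frame: the origin (TCP) lies midway between the tips of the shut fingers; the grasp point (between the pads) lies 19 mm behind it; z points along the fingers, y is the line along which they close (so a half turn about z gives the same grasp; the last joint's range is limited). The gripper opens to 85 mm and grips with 20 to 120 N. Pads are 22 mm wide; open, the fingers measure 114 mm over their backs; the gripper's body (76 mm by 85 mm) begins 54 mm behind the grasp point. The pads swing forward as they close: fully open they stand 13 mm farther back than shut.
Start: joints at [1.024, 0.359, 1.51, -0, 1.272, -0.115], TCP at [0.251, 0.545, 0.231] pointing down, gripper open.
Joint ranges: [-2.97, 2.97], [-1.01, 2.36], [0.21, 2.38], [-0.96, 4.11], [0.2, 2.71], [-2.98, 2.98]. Speed limits (rad/s): [2.39, 2.39, 3.14, 3.14, 3.14, 3.14].

INTERFACE

Orientations are given as a unit quaternion [x, y, z, w].
In Python, from bench import robot gives the robot as it stands.
- The arm moves only by the tool jog_arm, never from a script. Its argument "series" is a list of rows, each an object with "jaw": the closure, from 0 (fully open) to 1 (shut); "dp": the shift along the tool's x, y, z in mm, a list of three; "dr": the turn, a rotation vector about the tool's x, y, z in degrees, a list of three. A call has exactly 5 rows; each row is the pose to reach, as a shift and turn from the pose commanded when the call began, along the tool's axes at that moment; what a row does not reach only later rows make up. A row lasts 1/12 s, in which the tool goes at most 41.7 mm and 7.16 degrees, less where a joint would pass 70% of its speed; a pose out of reach is approached as far as the arm can. A call with a gripper value outside its range is refused whole. The fingers move at their own pace and stop on an object; the grip force is fixed at half the most. Time passes only in rows, so rows that repeat a pose let the fingers close, or fill a call up. It gives the time, the measured TCP pose, the force, the opening and the grip force at its end, in the units of the state.
- robot.get_obs(): the state, without advancing time (a new reading comes with each control period).
- robot.camera(name): name is "scene" or "top" or "wrist"; returns a dict with "color" (420x560x3 uint8, blue, green, red), "camera_matrix" (3x3 intrinsics, pixels), "extrinsics" (4x4, takes a point from camera to world coordinates); the wrist camera has in their place "hand_eye" (4x4, takes a point from camera to tool coordinates, whose origin is the TCP and whose axes are the flange's). Camera axes: x right, y up, looking along -z (the intrinsics and any distortion apply to the point x, -y, -z); pixel columns grow to the right and rows downward; lengths in m; the calibration is good to about 2 mm. A picture is of the moment at which its call begins: read the wrist's pose just before it. There is no depth.
- robot.close_job(): hands the job in; it is judged then, once.
Trained networks look in the newest picture that a camera, given by its name, has taken for a name from the list of things; names that differ only in an ending like _2 or _b are one class to them, and where a whole thing is asked for, a point or a joint stands for the part that bears it (a point fixed in the world has none). Each returns a list of dicts, best first, with "conf" (0 to 1); they miss things now and then, are a little off and sometimes report something else, mostly with a low value. They report only what shows in the picture. A call takes as long as a camera call. They do not tell look-alikes from the thing itself.
- robot.recognise(camera, target): "position" ([row, column] in pixels, amid what is visible of it).
- robot.landmark_of(camera, target): "position" ([row, column] in pixels: a listed point, or the origin of a listed thing).
The state is a dict: "t": time; "joint_pos": joint angles; "qvel": joint speeds; "effort": joint torques, N m; "eef_pos": TCP position; "tcp_rot": TCP orientation; "ft_force": force on the tool from outside, world axes, zero at the start; "ft_torque": the same for the moment, N m; "grip_width": opening from 0.0 (shut) to 1.0 (fully open); "grasp_force": force on a finger pad.
Only numpy, scipy, OpenCV 4.12 (cv2) and the standard library are available. Lean on these libraries where they do the work, as an engineer would, in place of code of your own. Each camera call takes 0.05 s, during which the arm holds its last target. There are 200 camera calls.

TASK

Check the thickness of the wide, flat wooden strip on the bench: pick up the bridge gauge by its square column, lower it gently astride the middle of the strip, so that its sprung foot rests on the wood and both legs stand flat on the bench, and let go only then. Leave the gauge standing there and do not shift the strip.

Things in the scene. Friction and masses are not known exactly. Their poses are not given: they have to be found in the camera images.
- gauge: Loose aluminium bridge gauge, 0.5 kg, upright. Two legs (soles 40 mm in x, 16 mm in y) centred at y = +-60 mm leave a gap 104 mm wide, 72 mm high; crossbar 30 mm (x) by 134 mm (y), z = 72 to 88 mm. On its middle a square column 28 by 28 mm, z = 88 to 152 mm, to grip (3 mm button on top). Origin: at sole level midway between the legs; x through the gap, y leg to leg, z up.
- gauge_foot (a joint): The gauge's sprung rod under the column, mid-gap: 10 mm steel, black rings every 10 mm, brass foot disc 24 mm across. Value: height of the foot's underside above the soles, m; 0 fully down, at most 0.060. With the legs on the bench it reads the height of the part below. A soft spring (about 1 N with the foot's weight) pushes it down; the gauge's weight can raise it.
- strip: The wide, flat strip of planed wood to measure: 200 mm long (x), 46 wide (y), 20 thick, 0.13 kg, lying loose on the bench. Origin: centre of its underside, z up. Not to be measured: a batten as long (26 mm wide, 34 high) and a short block (85 by 65 by 48 mm high) of the same wood. These and the gauge may swap places; centres at least 170 mm apart.
Things that resemble listed ones, but are neither listed nor needed, are in the scene too. Leave any green or purple look-alike of the gauge alone.

How it is judged:
By the outcome, as a careful person would: the job done as asked, in the order asked, and still so for the second after the job is handed in, with the robot touching nothing.
It also fails if it takes over 38 s, if anything falls off the work surface, if the arm or the gripper's body presses on something with over 40 N, if the wrist force passes 120 N, or if a joint passes its speed limit or range.

## Working session

There is one attempt and no reset: what is moved stays moved. The work goes in short steps, Python scripts to look and compute and a tool call to move; the robot and the scene stay as the last step left them, time stands still between calls to the robot, and variables do not carry over. Pictures are saved under pics/ and viewed, at most 10 in all, crops included, and the job is handed in when it is done.

Besides the shell and the picture viewer there is one more tool, called after "Request:" in YAML: its name, and indented under it one key for each argument. jog_arm: Moves the arm, as the interface text tells. Its arguments: {"type":"object","properties":{"series":{"type":"array"}},"required":["series"]}

```bash
mkdir -p pics; cat > h.py <<'E'
import numpy as np, cv2
from scipy.spatial.transform import Rotation as R
from bench import robot
def pix2world(cam,rc,z,T=None):
    K=np.array(cam["camera_matrix"]); T=np.array(cam["extrinsics"]) if T is None else T
    d=np.linalg.inv(K)@[rc[1],rc[0],1]; d=T[:3,:3]@[d[0],-d[1],-d[2]]
    o=T[:3,3]; return o+d*(z-o[2])/d[2]
def w2pix(cam,p,T=None):
    K=np.array(cam["camera_matrix"]); T=np.array(cam["extrinsics"]) if T is None else T
    q=T[:3,:3].T@(np.array(p)-T[:3,3]); u=K@[q[0],-q[1],-q[2]]; return u[1]/u[2],u[0]/u[2]
def wristT(cam,o):
    T=np.eye(4);T[:3,:3]=R.from_quat(o["tcp_rot"]).as_matrix();T[:3,3]=o["eef_pos"]
    return T@np.array(cam["hand_eye"])
E
python3 - <<'E'
from h import *
for n in("top","scene"):
    c=robot.camera(n); cv2.imwrite(f"pics/{n}0.png",c["color"]); print(n,{k:v for k,v in c.items() if k!="color"})
    for t in("gauge","strip","gauge_foot"):
        for f in(robot.recognise,robot.landmark_of):
            for d in f(n,t)[:4]: print(t,f.__name__,d, pix2world(c,d["position"],0.0).round(3))
o=robot.get_obs();print(o)
E
```

```text
top {'camera_matrix': array([[397.5140576 ,   0.        , 278.19632858],
       [  0.        , 397.5140576 , 209.76420787],
       [  0.        ,   0.        ,   1.        ]]), 'extrinsics': array([[ 0.00868639,  0.99279601, -0.11950158,  0.3568091 ],
       [-0.99996086,  0.00842332, -0.00270637, -0.00182583],
       [-0.00168028,  0.11952041,  0.99283032,  1.0061104 ],
       [ 0.        ,  0.        ,  0.        ,  1.        ]])}
gauge call {'position': [255.4, 194.1], 'conf': 0.96} [0.36  0.211 0.   ]
gauge call {'position': [247.2, 277.9], 'conf': 0.65} [0.383 0.001 0.   ]
gauge call {'position': [247.7, 277.4], 'conf': 0.97} [0.382 0.002 0.   ]
gauge call {'position': [256.2, 201.9], 'conf': 0.86} [0.359 0.192 0.   ]
gauge call {'position': [198.4, 231.0], 'conf': 0.67} [0.506 0.122 0.   ]
strip call {'position': [192.3, 332.0], 'conf': 0.82} [ 0.524 -0.137  0.   ]
strip call {'position': [192.9, 333.2], 'conf': 0.66} [ 0.523 -0.14   0.   ]Traceback (most recent call last):
  File "<stdin>", line 6, in <module>
ValueError: it knows: gauge, strip
```

```bash
python3 - <<'E'
from h import *
n="scene"
c=robot.camera(n); cv2.imwrite(f"pics/{n}0.png",c["color"])
for t in("gauge","strip"):
    for f in(robot.recognise,robot.landmark_of):
        for d in f(n,t)[:4]: print(t,d, pix2world(c,d["position"],0.0).round(3))
o=robot.get_obs();print(o["t"],o["eef_pos"],o["tcp_rot"])
E
```

```text
gauge {'position': [186.5, 249.7], 'conf': 0.94} [0.349 0.03  0.   ]
gauge {'position': [193.1, 317.9], 'conf': 0.59} [0.476 0.148 0.   ]
gauge {'position': [139.2, 302.6], 'conf': 0.55} [0.321 0.238 0.   ]
gauge {'position': [203.4, 251.3], 'conf': 0.74} [0.391 0.001 0.   ]
gauge {'position': [154.8, 302.2], 'conf': 0.68} [0.36  0.201 0.   ]
gauge {'position': [207.2, 317.5], 'conf': 0.65} [0.506 0.118 0.   ]
strip {'position': [274.2, 245.8], 'conf': 0.57} [ 0.53  -0.128  0.   ]
strip {'position': [275.6, 241.4], 'conf': 0.71} [ 0.527 -0.138  0.   ]
0.55 [0.25111342 0.54487706 0.23125455] [ 2.14248321e-01  9.76779224e-01 -6.78460144e-05 -1.86623975e-05]
```

View pics/top0.png

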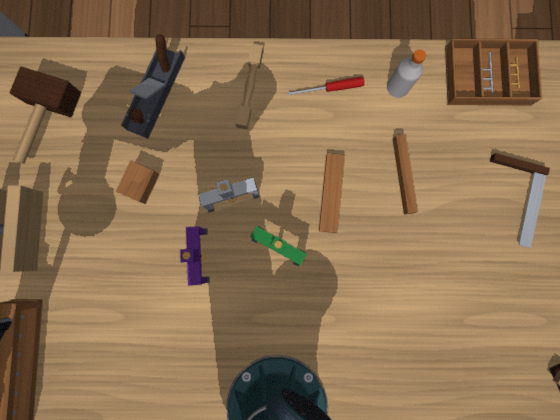

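View pics/scene0.png

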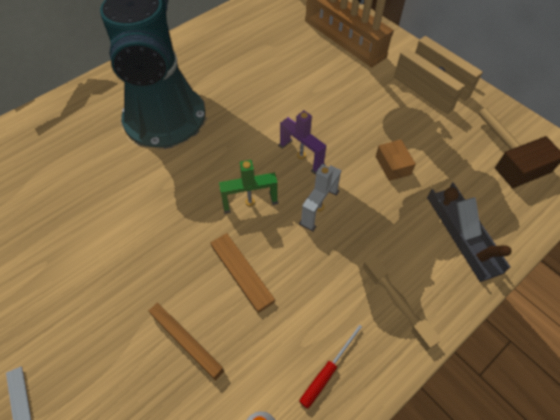

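The aluminium gauge is in the top view at about (row 190, col 230), with the purple look-alike at (256,194) and the green one at (247,278). The wide strip is at (192,332), and the narrow batten at (174,405). I'll move over the gauge and look from there.

Request:
jog_arm:
  series:
    - {"jaw": 0,"dp": [-32,-22,-4],"dr": [0,0,0]}
    - {"jaw": 0,"dp": [-64,-44,-8],"dr": [0,0,0]}
    - {"jaw": 0,"dp": [-96,-66,-12],"dr": [0,0,0]}
    - {"jaw": 0,"dp": [-128,-88,-16],"dr": [0,0,0]}
    - {"jaw": 0,"dp": [-160,-110,-20],"dr": [0,0,0]}

```text
t: 0.97
eef_pos: [0.3509, 0.3766, 0.2516]
tcp_rot: [0.214, 0.977, 0.0, 0.0]
ft_force: [1.0, 0.5, -0.2]
grip_width: 0.997
grasp_force: 0.0
```

Request:
jog_arm:
  series:
    - {"jaw": 0,"dp": [-32,-22,-4],"dr": [0,0,0]}
    - {"jaw": 0,"dp": [-64,-44,-8],"dr": [0,0,0]}
    - {"jaw": 0,"dp": [-96,-66,-12],"dr": [0,0,0]}
    - {"jaw": 0,"dp": [-128,-88,-16],"dr": [0,0,0]}
    - {"jaw": 0,"dp": [-160,-110,-20],"dr": [0,0,0]}

```text
t: 1.38
eef_pos: [0.4503, 0.2094, 0.2718]
tcp_rot: [0.214, 0.977, 0.0, 0.0]
ft_force: [0.3, -0.5, 0.4]
grip_width: 0.997
grasp_force: 0.0
```

Request:
jog_arm:
  series:
    - {"jaw": 0,"dp": [-22,-15,-3],"dr": [0,0,-7]}
    - {"jaw": 0,"dp": [-44,-30,-6],"dr": [0,0,-14]}
    - {"jaw": 0,"dp": [-66,-45,-10],"dr": [0,0,-21]}
    - {"jaw": 0,"dp": [-80,-55,-10],"dr": [0,0,-28]}
    - {"jaw": 0,"dp": [-83,-57,-10],"dr": [0,0,-35]}

```text
t: 1.8
eef_pos: [0.5031, 0.122, 0.2817]
tcp_rot: [-0.091, 0.996, -0.001, 0.001]
ft_force: [0.5, 0.6, 0.6]
grip_width: 1.0
grasp_force: 0.0
```

```bash
python3 - <<'E'
from h import *
o=robot.get_obs(); c=robot.camera("wrist"); T=wristT(c,o)
print(o["t"],o["eef_pos"],o["tcp_rot"],T.round(3)); cv2.imwrite("pics/w1.png",c["color"]); 
for f in(robot.recognise,robot.landmark_of):
  for d in f("wrist","gauge"): print(d,pix2world(c,d["position"],0.0,T).round(3))
c=robot.camera("top"); cv2.imwrite("pics/top1.png",c["color"])
hsv=cv2.cvtColor(c["color"],cv2.COLOR_BGR2HSV)
import pickle; pickle.dump((o,T),open("w1.pkl","wb"))
E
```

```text
1.8 [0.50311327 0.12203939 0.2817433 ] [-9.11015723e-02  9.95841029e-01 -6.24607155e-04  8.70925632e-04] [[-0.181 -0.94  -0.289  0.429]
 [ 0.984 -0.173 -0.052  0.108]
 [-0.002 -0.293  0.956  0.424]
 [ 0.     0.     0.     1.   ]]
{'position': [192.9, 273.2], 'conf': 0.82} [0.529 0.121 0.   ]
{'position': [45.5, 176.5], 'conf': 0.74} [ 0.384 -0.014  0.   ]
{'position': [49.0, 386.3], 'conf': 0.57} [0.346 0.215 0.   ]
{'position': [176.7, 278.0], 'conf': 0.93} [0.508 0.123 0.   ]
{'position': [57.8, 362.9], 'conf': 0.62} [0.359 0.192 0.   ]
```

View pics/w1.png

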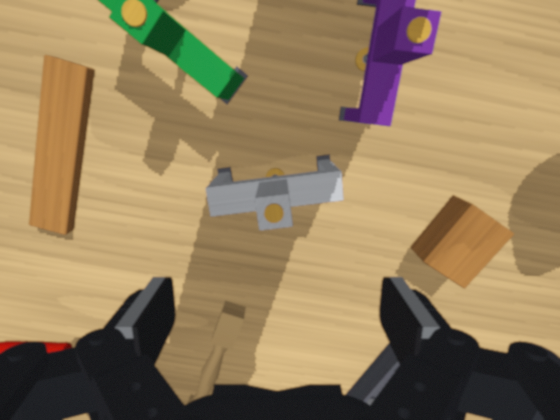

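The wrist view shows the gauge with its button at (212,273). The crossbar's near edge runs from (215,208) to (200,342). The strip is at the left, with top corners at about (56,45), (68,93), (222,30) and (234,72).

```bash
python3 - <<'E'
from h import *
import pickle
o,T=pickle.load(open("w1.pkl","rb")); c=robot.camera("wrist")
P=lambda r,cc,z:pix2world(c,(r,cc),z,T)
print("button",P(212.5,273.5,.155))
for a,b in(((215,208),(200,342)),((188,208),(170,341))):
    p,q=P(*a,.088),P(*b,.088); d=q-p; print("bar",p.round(4),q.round(4),np.linalg.norm(d),"yaw",np.degrees(np.arctan2(-d[0],d[1])))
img=cv2.imread("pics/w1.png")
def seg(img,cx,box):
    hsv=cv2.cvtColor(img,cv2.COLOR_BGR2HSV); r0,r1,c0,c1=box; s=hsv[r0:r1,c0:c1]
    return s
t=cv2.imread("pics/top0.png"); ct=robot.camera("top")
for name,im,box,cam,TT in(("top",t,(145,240,312,352),ct,None),("w",img,(45,245,15,105),c,T)):
    r0,r1,c0,c1=box; s=im[r0:r1,c0:c1].astype(np.float32).reshape(-1,3)
    _,l,m=cv2.kmeans(s,2,None,(3,20,.5),5,cv2.KMEANS_PP_CENTERS); 
    k=(l.reshape(r1-r0,c1-c0)==np.argmin(m[:,0])).astype(np.uint8)
    cs=max(cv2.findContours(k,cv2.RETR_EXTERNAL,cv2.CHAIN_APPROX_NONE)[0],key=cv2.contourArea)[:,0]
    w=np.array([pix2world(cam,(y+r0,x+c0),.02,TT)[:2] for x,y in cs],np.float32)
    print(name,cv2.minAreaRect(w),m)
E
```

```text
button [0.50869206 0.11955574 0.155     ]
bar [0.5429 0.0581 0.088 ] [0.5034 0.1869 0.088 ] 0.13474831079964175 yaw 17.07072080700491
bar [0.5154 0.0546 0.088 ] [0.4744 0.1789 0.088 ] 0.13085676482546993 yaw 18.240729435756805
top ((0.5259205102920532, -0.13257554173469543), (0.05076748505234718, 0.21341080963611603), 84.04801177978516) [[100.73593  139.50343  170.21053 ]
 [ 63.752323 100.17709  143.81114 ]]
w ((0.5241595506668091, -0.1292085200548172), (0.05515258014202118, 0.20670413970947266), 83.9162826538086) [[ 68.65809  122.525444 169.27196 ]
 [119.17607  168.98994  198.03143 ]]
```

Request:
jog_arm:
  series:
    - {"jaw": 0,"dp": [-5,-3,38],"dr": [0,0,-7]}
    - {"jaw": 0,"dp": [-5,-3,76],"dr": [0,0,-7]}
    - {"jaw": 0,"dp": [-5,-3,114],"dr": [0,0,-7]}
    - {"jaw": 0,"dp": [-5,-3,150],"dr": [0,0,-7]}
    - {"jaw": 0,"dp": [-5,-3,170],"dr": [0,0,-7]}

```text
t: 2.52
eef_pos: [0.5039, 0.1231, 0.1079]
tcp_rot: [-0.15, 0.989, 0.0, -0.002]
ft_force: [-0.4, 0.8, -0.2]
grip_width: 1.002
grasp_force: 0.0
```

Request:
jog_arm:
  series:
    - {"jaw": 0,"dp": [0,0,8],"dr": [0,0,0]}
    - {"jaw": 1,"dp": [0,0,8],"dr": [0,0,0]}
    - {"jaw": 1,"dp": [0,0,8],"dr": [0,0,0]}
    - {"jaw": 1,"dp": [0,0,8],"dr": [0,0,0]}
    - {"jaw": 1,"dp": [0,0,8],"dr": [0,0,0]}

```text
t: 2.93
eef_pos: [0.5082, 0.1229, 0.1051]
tcp_rot: [-0.15, 0.989, -0.0, 0.002]
ft_force: [-0.2, -0.2, 0.1]
grip_width: 0.452
grasp_force: 0.0
```

Request:
jog_arm:
  series:
    - {"jaw": 1,"dp": [0,0,0],"dr": [0,0,0]}
    - {"jaw": 1,"dp": [0,0,0],"dr": [0,0,0]}
    - {"jaw": 1,"dp": [0,0,0],"dr": [0,0,0]}
    - {"jaw": 1,"dp": [0,0,0],"dr": [0,0,0]}
    - {"jaw": 1,"dp": [0,0,0],"dr": [0,0,0]}

```text
t: 3.35
eef_pos: [0.5081, 0.1223, 0.1046]
tcp_rot: [-0.15, 0.989, -0.0, 0.002]
ft_force: [0.4, -3.3, 6.7]
grip_width: 0.321
grasp_force: 63.3
```

Request:
jog_arm:
  series:
    - {"jaw": 1,"dp": [0,0,-5],"dr": [0,0,0]}
    - {"jaw": 1,"dp": [0,0,-15],"dr": [0,0,0]}
    - {"jaw": 1,"dp": [0,0,-30],"dr": [0,0,0]}
    - {"jaw": 1,"dp": [0,0,-45],"dr": [0,0,0]}
    - {"jaw": 1,"dp": [0,0,-60],"dr": [0,0,0]}

```text
t: 3.77
eef_pos: [0.5056, 0.1227, 0.164]
tcp_rot: [-0.15, 0.989, 0.0, -0.001]
ft_force: [1.1, 0.5, -3.7]
grip_width: 0.323
grasp_force: 61.7
```

Request:
jog_arm:
  series:
    - {"jaw": 1,"dp": [3,-10,0],"dr": [0,0,0]}
    - {"jaw": 1,"dp": [8,-32,0],"dr": [0,0,0]}
    - {"jaw": 1,"dp": [14,-60,0],"dr": [0,0,0]}
    - {"jaw": 1,"dp": [22,-90,0],"dr": [0,0,0]}
    - {"jaw": 1,"dp": [30,-120,0],"dr": [0,0,0]}

```text
t: 4.18
eef_pos: [0.5126, -0.0022, 0.1628]
tcp_rot: [-0.151, 0.989, 0.0, -0.001]
ft_force: [0.9, 0.6, -4.7]
grip_width: 0.319
grasp_force: 61.8
```

Request:
jog_arm:
  series:
    - {"jaw": 1,"dp": [7,-30,0],"dr": [0,0,5]}
    - {"jaw": 1,"dp": [14,-60,0],"dr": [0,0,10]}
    - {"jaw": 1,"dp": [21,-90,0],"dr": [0,0,16]}
    - {"jaw": 1,"dp": [27,-115,0],"dr": [0,0,20]}
    - {"jaw": 1,"dp": [29,-127,0],"dr": [0,0,23]}

```text
t: 4.6
eef_pos: [0.5229, -0.1344, 0.1628]
tcp_rot: [0.053, 0.999, -0.001, -0.0]
ft_force: [0.0, 1.0, -4.6]
grip_width: 0.321
grasp_force: 61.8
```

Request:
jog_arm:
  series:
    - {"jaw": 1,"dp": [0,0,0],"dr": [0,0,0]}
    - {"jaw": 1,"dp": [0,0,0],"dr": [0,0,0]}
    - {"jaw": 1,"dp": [0,0,0],"dr": [0,0,0]}
    - {"jaw": 1,"dp": [0,0,0],"dr": [0,0,0]}
    - {"jaw": 1,"dp": [0,0,0],"dr": [0,0,0]}

```text
t: 5.02
eef_pos: [0.5232, -0.1298, 0.1631]
tcp_rot: [0.049, 0.999, 0.0, -0.0]
ft_force: [0.7, -0.5, -4.0]
grip_width: 0.321
grasp_force: 61.7
```

```bash
python3 - <<'E'
from h import *
import pickle
o=robot.get_obs(); c=robot.camera("wrist"); T=wristT(c,o)
print(o["t"],o["eef_pos"],o["tcp_rot"],o["ft_force"],o["grasp_force"]); cv2.imwrite("pics/w2.png",c["color"]); 
for t in("gauge","strip"):
  for d in robot.landmark_of("wrist",t): print(t,d,pix2world(c,d["position"],0.0,T).round(3))
s=robot.camera("scene"); cv2.imwrite("pics/s2.png",cv2.resize(s["color"][120:330,160:400],None,fx=2.5,fy=2.5,interpolation=cv2.INTER_CUBIC))
pickle.dump((o,T),open("w2.pkl","wb"))
E
```

```text
5.0167 [ 0.52315792 -0.12975061  0.16313715] [ 4.92127839e-02  9.98788236e-01  1.73032379e-04 -3.63901077e-04] [ 0.66370438 -0.45920335 -3.9737902 ] 61.68990612030029
gauge {'position': [215.3, 275.3], 'conf': 0.92} [ 0.541 -0.134  0.   ]
gauge {'position': [7.2, 426.6], 'conf': 0.64} [ 0.385 -0.     0.   ]
strip {'position': [196.2, 278.0], 'conf': 0.78} [ 0.524 -0.129  0.   ]
```

View pics/w2.png

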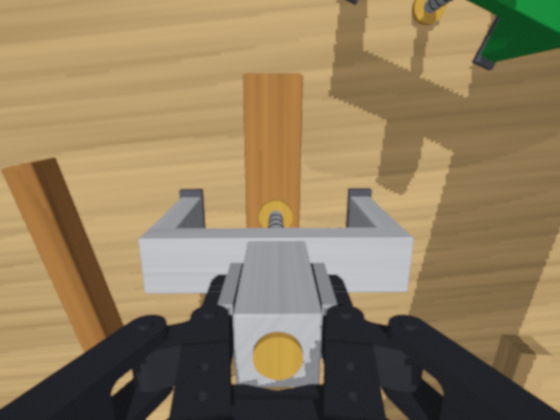

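View pics/s2.png

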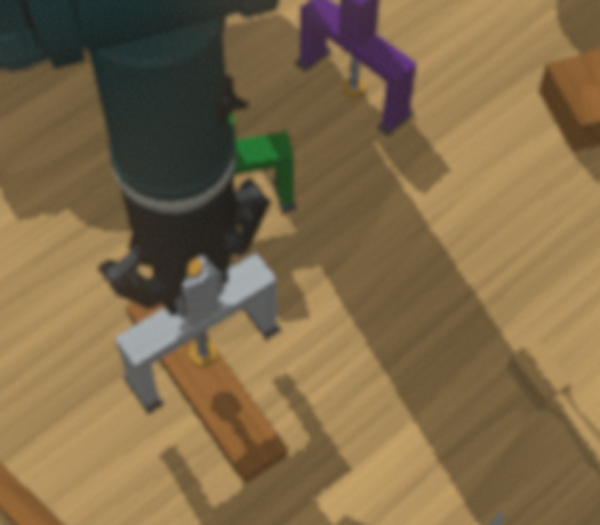

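The wrist view shows the gauge held square over the strip. The foot disc is at (215,276) and the strip's edges are at cols 246–300. The strip's near end is at row 73, cols 244–302. The scene view confirms the gauge straddles it.

```bash
python3 - <<'E'
from h import *
import pickle
o,T=pickle.load(open("w2.pkl","rb")); c=robot.camera("wrist")
P=lambda r,cc,z:pix2world(c,(r,cc),z,T)
img=cv2.imread("pics/w2.png").astype(int)
A=[]
for r in(85,130,175,195):
    b=img[r-3:r+4,225:330,0].mean(0); g=np.diff(cv2.GaussianBlur(b[None],(5,1),0)[0]); l=225+g[:45].argmin()+.5; rr=225+50+g[50:].argmax()+.5
    p,q=P(r,l,.02),P(r,rr,.02); A.append((p+q)/2); print(r,l,rr,np.linalg.norm(p-q))
A=np.array(A); d=A[-1]-A[0]; yaw=np.degrees(np.arctan2(d[1],d[0])); e=P(73,273,.02)
u=d/np.linalg.norm(d); print("strip yaw",yaw,"centre",e+.1*u, A.round(4))
q=o["tcp_rot"]; y=R.from_quat(q).apply([0,1,0]);print("tool y",np.degrees(np.arctan2(y[1],y[0]))-90)
print("foot",P(215,275.5,.06)); 
for a,b in(((290,147),(290,406)),((230,151),(230,410))):
    p,q=P(*a,.147),P(*b,.147);print(p,q)
print("button",P(355,278,.213),"legs",P(192,192,.06),P(192,359,.06))
E
```

```text
85 242.5 302.5 0.04602938825000131
130 243.5 301.5 0.04611593646272706
175 244.5 300.5 0.04620902872522437
195 245.5 299.5 0.04532018692594697
strip yaw -5.890343655274959 centre [ 0.52195506 -0.13355086  0.02      ] [[ 0.431  -0.1245  0.02  ]
 [ 0.4644 -0.128   0.02  ]
 [ 0.5003 -0.1317  0.02  ]
 [ 0.5172 -0.1334  0.02  ]]
tool y -5.641655503614899
foot [ 0.52283624 -0.13133869  0.06      ]
[ 0.52982253 -0.19731721  0.147     ] [ 0.54287024 -0.06642507  0.147     ]
[ 0.4982678  -0.18874281  0.147     ] [ 0.51061518 -0.06476583  0.147     ]
button [ 0.52297428 -0.13002157  0.213     ] legs [ 0.49966679 -0.18942937  0.06      ] [ 0.51157798 -0.06977017  0.06      ]
```

Request:
jog_arm:
  series:
    - {"jaw": 1,"dp": [0,-2,5],"dr": [0,0,0]}
    - {"jaw": 1,"dp": [0,-3,13],"dr": [0,0,0]}
    - {"jaw": 1,"dp": [0,-3,21],"dr": [0,0,0]}
    - {"jaw": 1,"dp": [0,-3,28],"dr": [0,0,0]}
    - {"jaw": 1,"dp": [0,-3,34],"dr": [0,0,0]}

```text
t: 5.68
eef_pos: [0.5226, -0.1336, 0.1279]
tcp_rot: [0.05, 0.999, 0.0, -0.001]
ft_force: [-0.5, 0.9, -4.5]
grip_width: 0.316
grasp_force: 61.8
```

Request:
jog_arm:
  series:
    - {"jaw": 1,"dp": [0,0,4],"dr": [0,0,0]}
    - {"jaw": 1,"dp": [0,0,8],"dr": [0,0,0]}
    - {"jaw": 1,"dp": [0,0,12],"dr": [0,0,0]}
    - {"jaw": 1,"dp": [0,0,16],"dr": [0,0,0]}
    - {"jaw": 1,"dp": [0,0,19],"dr": [0,0,0]}

```text
t: 6.1
eef_pos: [0.5233, -0.1338, 0.11]
tcp_rot: [0.05, 0.999, -0.0, 0.0]
ft_force: [-0.5, -0.6, -4.1]
grip_width: 0.32
grasp_force: 61.8
```

Request:
jog_arm:
  series:
    - {"jaw": 1,"dp": [0,0,0],"dr": [0,0,0]}
    - {"jaw": 1,"dp": [0,0,1],"dr": [0,0,0]}
    - {"jaw": 1,"dp": [0,0,1],"dr": [0,0,0]}
    - {"jaw": 1,"dp": [0,0,2],"dr": [0,0,0]}
    - {"jaw": 1,"dp": [0,0,2],"dr": [0,0,0]}

```text
t: 6.52
eef_pos: [0.5235, -0.1338, 0.1084]
tcp_rot: [0.05, 0.999, -0.0, 0.0]
ft_force: [-0.3, -0.1, -3.8]
grip_width: 0.317
grasp_force: 61.9
```

Request:
jog_arm:
  series:
    - {"jaw": 1,"dp": [0,0,0.5],"dr": [0,0,0]}
    - {"jaw": 1,"dp": [0,0,1],"dr": [0,0,0]}
    - {"jaw": 1,"dp": [0,0,1.5],"dr": [0,0,0]}
    - {"jaw": 1,"dp": [0,0,2],"dr": [0,0,0]}
    - {"jaw": 1,"dp": [0,0,2],"dr": [0,0,0]}

```text
t: 6.93
eef_pos: [0.5234, -0.1339, 0.1063]
tcp_rot: [0.05, 0.999, -0.0, 0.0]
ft_force: [0.9, -0.8, -4.1]
grip_width: 0.324
grasp_force: 61.9
```

Request:
jog_arm:
  series:
    - {"jaw": 1,"dp": [0,0,0.5],"dr": [0,0,0]}
    - {"jaw": 1,"dp": [0,0,1],"dr": [0,0,0]}
    - {"jaw": 1,"dp": [0,0,1],"dr": [0,0,0]}
    - {"jaw": 1,"dp": [0,0,1],"dr": [0,0,0]}
    - {"jaw": 1,"dp": [0,0,1],"dr": [0,0,0]}

```text
t: 7.35
eef_pos: [0.5234, -0.1338, 0.1053]
tcp_rot: [0.05, 0.999, -0.0, 0.0]
ft_force: [1.0, -1.2, -3.9]
grip_width: 0.322
grasp_force: 61.9
```

Request:
jog_arm:
  series:
    - {"jaw": 1,"dp": [0,0,0.5],"dr": [0,0,0]}
    - {"jaw": 1,"dp": [0,0,0.5],"dr": [0,0,0]}
    - {"jaw": 1,"dp": [0,0,1],"dr": [0,0,0]}
    - {"jaw": 1,"dp": [0,0,1],"dr": [0,0,0]}
    - {"jaw": 1,"dp": [0,0,1],"dr": [0,0,0]}

```text
t: 7.77
eef_pos: [0.5234, -0.1339, 0.1047]
tcp_rot: [0.05, 0.999, -0.0, 0.0]
ft_force: [-1.2, -1.4, 3.1]
grip_width: 0.323
grasp_force: 62.4
```

Request:
jog_arm:
  series:
    - {"jaw": 1,"dp": [0,0,0.3],"dr": [0,0,0]}
    - {"jaw": 1,"dp": [0,0,0.5],"dr": [0,0,0]}
    - {"jaw": 1,"dp": [0,0,0.7],"dr": [0,0,0]}
    - {"jaw": 1,"dp": [0,0,0.7],"dr": [0,0,0]}
    - {"jaw": 1,"dp": [0,0,0.7],"dr": [0,0,0]}

```text
t: 8.18
eef_pos: [0.5236, -0.1341, 0.1046]
tcp_rot: [0.05, 0.999, -0.0, 0.0]
ft_force: [-2.8, -1.2, 9.4]
grip_width: 0.319
grasp_force: 63.5
```

The wrist force has gone from −4 N to +9 N at the same TCP height as when I gripped the gauge on the bench, so the soles are down. I'll release now.

Request:
jog_arm:
  series:
    - {"jaw": 1,"dp": [0,0,-0.5],"dr": [0,0,0]}
    - {"jaw": 0.6,"dp": [0,0,-0.5],"dr": [0,0,0]}
    - {"jaw": 0.4,"dp": [0,0,-0.5],"dr": [0,0,0]}
    - {"jaw": 0,"dp": [0,0,-0.5],"dr": [0,0,0]}
    - {"jaw": 0,"dp": [0,0,-0.5],"dr": [0,0,0]}

```text
t: 8.6
eef_pos: [0.5232, -0.1337, 0.1039]
tcp_rot: [0.05, 0.999, 0.0, -0.0]
ft_force: [-0.6, 0.1, -0.0]
grip_width: 0.812
grasp_force: 0.0
```

Request:
jog_arm:
  series:
    - {"jaw": 0,"dp": [0,0,0],"dr": [0,0,0]}
    - {"jaw": 0,"dp": [0,0,0],"dr": [0,0,0]}
    - {"jaw": 0,"dp": [0,0,0],"dr": [0,0,0]}
    - {"jaw": 0,"dp": [0,0,0],"dr": [0,0,0]}
    - {"jaw": 0,"dp": [0,0,0],"dr": [0,0,0]}

```text
t: 9.02
eef_pos: [0.5233, -0.1338, 0.1041]
tcp_rot: [0.05, 0.999, -0.0, -0.0]
ft_force: [-0.2, -0.0, 0.4]
grip_width: 0.998
grasp_force: 0.0
```

Request:
jog_arm:
  series:
    - {"jaw": 0,"dp": [0,0,-15],"dr": [0,0,0]}
    - {"jaw": 0,"dp": [0,0,-40],"dr": [0,0,0]}
    - {"jaw": 0,"dp": [0,0,-75],"dr": [0,0,0]}
    - {"jaw": 0,"dp": [0,0,-110],"dr": [0,0,0]}
    - {"jaw": 0,"dp": [0,0,-140],"dr": [0,0,0]}

```text
t: 9.43
eef_pos: [0.5234, -0.1338, 0.2462]
tcp_rot: [0.05, 0.999, -0.0, 0.0]
ft_force: [0.5, -0.6, 0.3]
grip_width: 0.999
grasp_force: 0.0
```

Request:
jog_arm:
  series:
    - {"jaw": 0,"dp": [0,0,-15],"dr": [0,0,0]}
    - {"jaw": 0,"dp": [0,0,-25],"dr": [0,0,0]}
    - {"jaw": 0,"dp": [0,0,-30],"dr": [0,0,0]}
    - {"jaw": 0,"dp": [0,0,-30],"dr": [0,0,0]}
    - {"jaw": 0,"dp": [0,0,-30],"dr": [0,0,0]}

```text
t: 9.85
eef_pos: [0.5226, -0.1335, 0.273]
tcp_rot: [0.05, 0.999, 0.0, -0.001]
ft_force: [-0.3, 1.0, -0.5]
grip_width: 1.002
grasp_force: 0.0
```

```bash
python3 - <<'E'
from h import *
o=robot.get_obs(); c=robot.camera("wrist"); s=robot.camera("scene")["color"][150:330,160:340]
print(o["t"],o["eef_pos"],o["ft_force"]); print(w2pix(c,[.522,-.1335,.155],wristT(c,o)))
cv2.imwrite("pics/f.png",np.hstack([cv2.resize(c["color"],(400,300)),cv2.resize(s,(300,300))]))
E
```

```text
9.85 [ 0.52262105 -0.13353432  0.2729588 ] [-0.31935646  1.03105458 -0.53229787]
(np.float64(209.0580398695597), np.float64(277.59819571913164))
```

View pics/f.png

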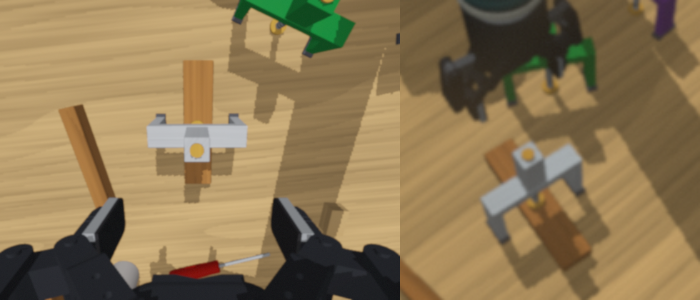

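The gauge stands upright and square astride the middle of the strip, with its button at (150,197) in the left half. Its foot is on the wood and the gripper is clear. I'm handing it in.

```bash
python3 -c "
from bench import robot
print(robot.close_job())"
```

```text
the job is handed in; nothing more can be done
None
```

The aluminium gauge is standing astride the middle of the strip, with the foot on the wood and the legs on the bench. I let go only after the wrist force showed the legs were down, and the job was handed in at about 10 s of the 38 s allowed.

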